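# Open the rinse pot with the press-and-turn safety cap

## Task

Open the small metal rinse pot so that the spray gun can be cleaned: press its child-resistant cap down firmly and, while holding it down, turn it anticlockwise until the latch under it is turned as far as it goes (unpressed or pressed too lightly, the cap only spins and clicks over), then swing the unlatched lid aside by its upright black post as far as it goes, so that the mouth is clear. Do not force the cap with far more than the push it needs, and leave the loose collars, pins and spanner round it where they are.

Things in the scene. Friction and masses are not known exactly. Their poses are not given: they have to be found in the camera images.
- pot: Round aluminium pot bolted to the table, 100 mm across, rim 74 mm above the table, on a foot flange 128 mm across; walls 4 mm. Origin on the table under its centre, z up. Its +x axis points from its centre to the upright pivot of the lid (70 mm from the centre). It does not move.
- cap_top (a point): Centre of the cap at the height of its flat top face (inside the bar), on its vertical axis over the pot's centre while the lid is shut, 107 mm above the table. The cap is a grey ribbed plastic disc 84 mm across on the steel lid, with a raised bar right across its face. Press anywhere on the face, also off-centre; push the bar sideways near one end to turn it. It cracks at 60 N.
- bar_a (a point): Top of the cap's bar near one end, 30 mm from the cap's axis. The bar runs right across the cap: 80 mm long, 12 mm wide, standing 14 mm above the cap's flat face, which is free for a fingertip on both sides of it.
- bar_b (a point): The same point near the other end of the bar, opposite the first.
- cap (a joint): Angle of the cap (rad) against the lid, growing anticlockwise from above; unlimited, starts anywhere. Unpressed it spins idly. Pressed, pins under it catch one of the latch's 8 ridges (after up to 45 degrees of idle turn) and carry the latch along. The ridges slope at 45 degrees: keep 15 N or more on it, better 18 to 25 N, or it clicks over them. A second stroke is fine.
- latch (a joint): Angle of the latch under the cap (rad): 0 locked, 1.2 at its stop, growing anticlockwise from above; it needs 0.2 N m and stays where it is left. A black pip on the thin flange under the cap shows it; two black dots on the lid mark locked and open. From about 0.9 rad its cam is clear of the keeper pin on the pot's rim.
- lid (a joint): Angle of the lid about its vertical pivot (rad): 0 shut, grows as it swings clockwise seen from above, stop at 1.75. It is stiff (about 4 N at the post) and stays where it is left. Locked, it gives by a few hundredths only.
- lid_pivot (a point): Top face of the lid on the axis of the lid's pivot, 86 mm above the table.
- post_top (a point): Top centre of the black post on the lid's front ear: 16 mm in diameter, 38 mm tall, top 124 mm above the table. While the lid is shut it lies 60 mm from the pot's centre towards the pot's -x and 50 mm towards its +y. Push it sideways, fingertips about 15 mm below its top, along its arc about the pivot (139 mm radius).
- collar_front: Loose plastic pump collar, 28 mm wide, 34 mm high, standing; origin under its centre. Bystander.
- collar_right: Another such collar. Bystander.
- collar_left: Another such collar. Bystander.
- pin_a: Loose metal spindle pin standing upright, 26 mm wide, 110 mm high; origin under its centre. Bystander.
- pin_b: Another such pin. Bystander.
- spanner: Loose spanner lying flat, 159 x 31 x 9 mm; origin under its middle. Bystander.
- cap_lift (a joint): How far the cap is pressed down against its spring (m): 0 at rest, 0.0055 fully down (a hard stop). The spring is preloaded: it yields at 7 N and takes 17 N when fully down. While the cap carries the latch it stands at about 0.002 to 0.005.

How it is judged:
On the way:
1. the cap, pressed and turned, has carried the latch to its stop (value of joint latch above 1.08 rad), for 0.1 s.
At the end, for the whole second after the job is handed in: the latch stands within 0.2 rad of its open stop and the lid, at rest, is swung aside at least 1.55 rad (of 1.75), the mouth clear (value of joint latch above 1 rad and value of joint lid above 1.55 rad and velocity of joint lid below 0.05 rad/s); the robot touches nothing.
It fails at once if the cap is pressed with more than 60 N (contact force between cap and the fingers above 60 N).
It fails at once if a loose collar, pin or the spanner is moved by more than 30 mm (distance of any of collar_front, collar_right, collar_left, pin_a, pin_b, spanner from where it was at the start of the episode above 0.03 m).
It also fails if it takes over 64 s, if anything falls off the work surface, if the arm or the gripper's body presses on something with over 40 N, if the wrist force passes 120 N, or if a joint passes its speed limit or range.

## Robot

A 6-joint arm with a two-finger parallel gripper is mounted at the origin on a cart in front of the work surface, level with it; the furniture and walls round the work are solid. World frame = base frame: x ahead of the robot, y to its left, z up, the work surface at z = 0. Lengths are in m, angles in rad, forces in N, time in s.
With the tool pointing down it reaches from about 0.325 to 0.85 m from the base axis. Payload 4.4 kg.
Tool frame: the origin (TCP) lies between the finger pads; the fingertips stand manip.nose_length ahead of it and the grasp point (between the pads) lies 5 mm behind it (manip.nose_length is the distance from the TCP to the fingertips, in m); z points along the fingers, y is the line along which they close (so a half turn about z gives the same grasp; the last joint's range is limited). The gripper opens to 94 mm and grips with 3 to 60 N. Pads are 16 mm wide; open, the fingers measure 119 mm over their backs; the gripper's body (75 mm by 177 mm) begins 78 mm behind the grasp point.
Start: joints at [1.048, 0.207, 1.542, -0, 1.393, -0.15], TCP at [0.209, 0.536, 0.219] pointing down, gripper open.
Joint ranges: [-2.73, 2.73], [-0.86, 2.22], [0.23, 2.46], [-1.11, 4.25], [0.08, 2.63], [-2.82, 2.82]. Speed limits (rad/s): [2.79, 2.79, 3.14, 3.14, 3.14, 3.14].

## Interface

Orientations are given as a unit quaternion [w, x, y, z].
In Python, from workcell import manip, viewer gives the robot as it stands. The module is installed in compiled form; this text tells all that it offers.
- The arm moves only by the shell command python3 -m handwheel 'ROWS' [FORCE]. ROWS is a JSON object of lists of equal length, an entry for each row: "dp": the shift along the tool's x, y, z in mm, a list of three; "roll": the turn about the tool's z in rad; "fingers": the opening, from -1 (shut) to 1 (fully open), so that 0 is half open. A call has 1 to 8 rows; each row is the pose to reach, as a shift and turn from the pose commanded when the call began, along the tool's axes at that moment; what a row does not reach only later rows make up. A row lasts 1/8 s, in which the tool goes at most 62.5 mm and 10.7 degrees, less where a joint would pass 70% of its speed; a pose out of reach is approached as far as the arm can. A call with a gripper value outside its range is refused whole. The fingers move at their own pace and stop on an object; FORCE is the grip in N (left out, the last holds). Time passes only in rows, so rows that repeat a pose let the fingers close. It gives the time, the measured TCP pose, the force, the opening and the grip force at its end, in the units of the state.
- manip.observe(): the state, without advancing time (a new reading comes with each control period).
- viewer.read_camera(name): name is "side" or "top" or "wrist"; returns a dict with "frame" (480x640x3 uint8, blue, green, red), "vertical_fov" (degrees; the focal length in pixels is half the picture's height over the tangent of half this angle, whatever the lens; pixels are square), "cx", "cy" (the principal point, pixels), "D" ([k1, k2, p1, p2, k3] as OpenCV has them; the pictures are not rectified), "extrinsics" (4x4, takes a point from camera to world coordinates). Camera axes: x right, y down, z forward; pixel columns grow to the right and rows downward; lengths in m; the calibration is good to about 2 mm. A picture is of the moment at which its call begins. There is no depth.
- manip.close_job(): hands the job in; it is judged then, once.
The state is a dict: "clock": time; "qpos": joint angles; "qd": joint speeds; "effort": joint torques, N m; "eef_pos": TCP position; "ee_rot": TCP orientation; "contact_force": force on the tool from outside, world axes, zero at the start; "torque": the same for the moment, N m; "width": finger opening in m; "grasp_force": force on a finger pad.
Only numpy, scipy, OpenCV 4.12 (cv2) and the standard library are available. Lean on these libraries where they do the work, as an engineer would, in place of code of your own. Each camera call takes 0.05 s, during which the arm holds its last target. There are 200 camera calls.

## Working session

There is one attempt and no reset: what is moved stays moved. The work goes in short steps, Python scripts to look and compute and a shell command to move; the robot and the scene stay as the last step left them, time stands still between calls to the robot, and variables do not carry over. Pictures are saved under pics/ and viewed, at most 10 in all, crops included, and the job is handed in when it is done.

```bash
mkdir -p pics; cat > h.py <<'E'
import numpy as np, cv2
from workcell import manip, viewer
def K(c):
    f=240/np.tan(np.radians(c["vertical_fov"])/2); return np.array([[f,0,c["cx"]],[0,f,c["cy"]],[0,0,1.]])
def ray(c,uv):
    p=cv2.undistortPoints(np.array([[uv]],float),K(c),np.array(c["D"],float))[0,0]
    T=np.array(c["extrinsics"]); return T[:3,3],T[:3,:3]@np.array([p[0],p[1],1])
def at(c,uv,z):
    o,d=ray(c,uv); return o+d*(z-o[2])/d[2]
def proj(c,P):
    T=np.linalg.inv(np.array(c["extrinsics"])); 
    return cv2.projectPoints(np.array(P,float).reshape(-1,3),cv2.Rodrigues(T[:3,:3])[0],T[:3,3],K(c),np.array(c["D"],float))[0][:,0]
E
python3 - <<'E'
from h import *
import pickle
C={}
for n in("top","side"):
    c=viewer.read_camera(n);C[n]=c;cv2.imwrite(f"pics/{n}0.png",c["frame"]);print(n,np.round(c["extrinsics"],3).tolist(),c["vertical_fov"])
pickle.dump(C,open("C.pkl","wb"))
print(manip.observe(),manip.nose_length)
E
```

```text
top [[-0.009, -0.998, 0.061, 0.435], [-1.0, 0.009, 0.004, -0.019], [-0.005, -0.061, -0.998, 1.186], [0.0, 0.0, 0.0, 1.0]] 53.56607244923821
side [[0.969, -0.086, 0.231, 0.283], [-0.246, -0.383, 0.89, -0.814], [0.011, -0.92, -0.392, 0.476], [0.0, 0.0, 0.0, 1.0]] 53.87789060832989
{'clock': 0.1, 'qpos': array([ 1.04757581e+00,  2.07336750e-01,  1.54279726e+00, -1.37335599e-05,
        1.39352105e+00, -1.50488094e-01]), 'qd': array([ 0.00059635, -0.00081816, -0.0029821 ,  0.00012013, -0.00066247,
        0.00046224]), 'effort': array([-9.80322729e-04, -3.71865249e+01, -2.82292950e+01,  6.99746143e-02,
        3.11139249e-02, -6.53192137e-05]), 'eef_pos': array([0.20904499, 0.53489721, 0.21841236]), 'ee_rot': array([-3.34454035e-04,  1.85287966e-01,  9.82683727e-01, -9.75479476e-04]), 'contact_force': array([-0.04020129, -0.38962731, -0.29427225]), 'torque': array([ 0.03650017, -0.02264669, -0.06623391]), 'grasp_force': 0.0, 'width': 0.09435874982978514} 0.014
```

View pics/top0.png

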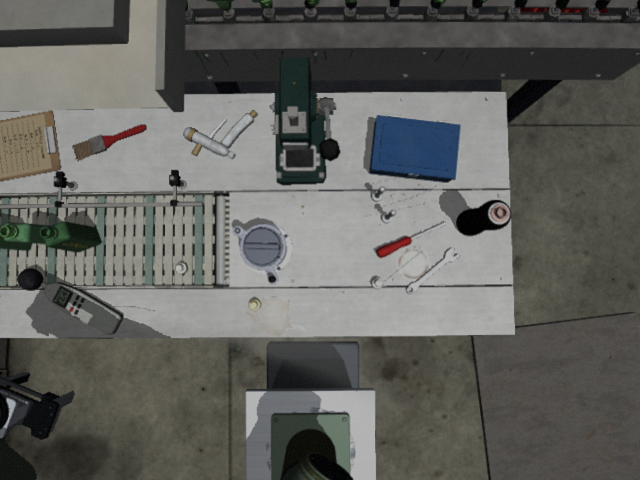

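View pics/side0.png

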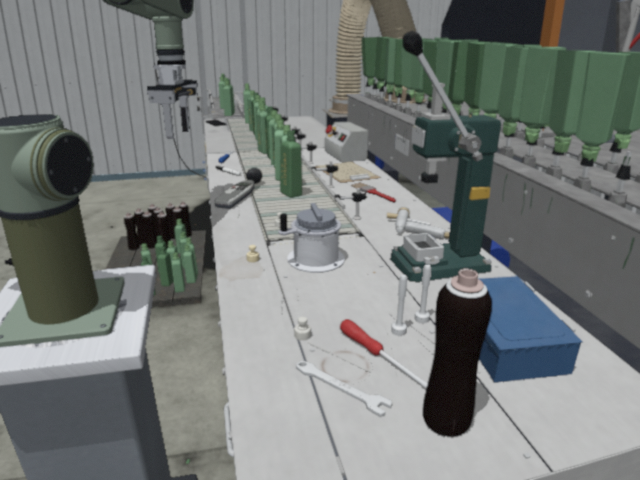

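Top view: pot about (263,246), post about (271,279), pivot about (238,230); collars at (254,303), (181,267) and (376,281); pins at (378,193) and (388,215); spanner at (433,270). The drill press stands behind the pot. I'll enlarge it.

```bash
python3 - <<'E'
import pickle
from h import *
C=pickle.load(open("C.pkl","rb"));a=C["top"]["frame"][205:295,210:320]
cv2.imwrite("pics/crop0.png",cv2.resize(a,None,fx=6.5,fy=6.5,interpolation=cv2.INTER_CUBIC))
E
```

```text
(no output)
```

View pics/crop0.png

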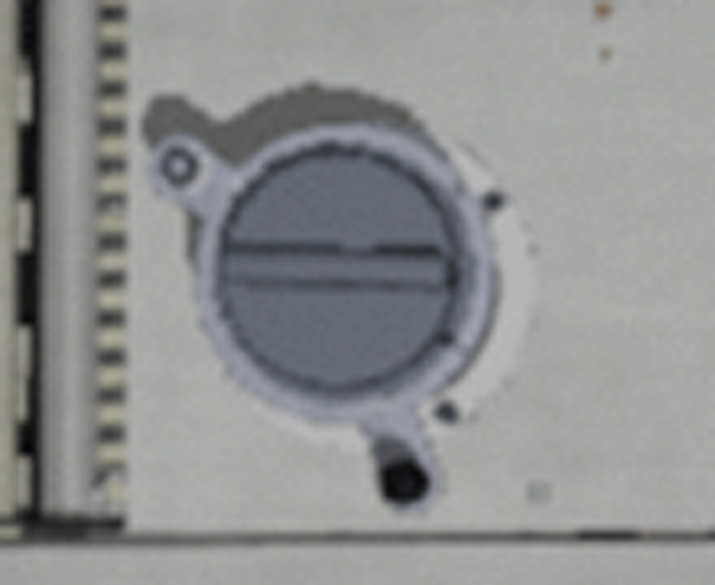

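Crop: pivot (178,166), cap face centre about (340,268), bar nearly horizontal in the picture from (225,267) to (448,267), post top (403,482), latch pip (447,340).

```bash
python3 - <<'E'
import pickle
from h import *
C=pickle.load(open("C.pkl","rb"));c=C["top"]
f=lambda u,v,z:at(c,((u+.5)/6.5+210-.5,(v+.5)/6.5+205-.5),z)
pv=f(178,166,.086);cap=f(340,268,.107);po=f(403,482,.124);b1=f(225,267,.121);b2=f(448,267,.121)
for n in("pv","cap","po","b1","b2"):print(n,np.round(eval(n),4))
print(np.linalg.norm((pv-cap)[:2]),np.linalg.norm((po-pv)[:2]),np.linalg.norm((po-cap)[:2]),np.linalg.norm((b1-b2)[:2]))
d=(pv-cap)[:2];th=np.arctan2(d[1],d[0]);print("pot yaw",th)
R=np.array([[np.cos(th),-np.sin(th)],[np.sin(th),np.cos(th)]]);print("post pred",cap[:2]+R@[-.06,.05])
# fit pot pose
M=np.array([[.07,0],[0,0],[-.06,.05]]);P=np.array([pv[:2],cap[:2],po[:2]])
A,B=M-M.mean(0),P-P.mean(0);H=A.T@B;U,S,V=np.linalg.svd(H);R=V.T@np.diag([1,np.linalg.det(V.T@U.T)])@U.T
t=P.mean(0)-R@M.mean(0);print("fit",t,np.arctan2(R[1,0],R[0,0]),(M@R.T+t)-P)
print("proj side",proj(C["side"],[[*t,.107],[*po]]))
for n,u in dict(cf=(254,302),cl=(181,267),cr=(376,281)).items():print(n,at(c,u,.034))
E
```

```text
pv [0.5388 0.1666 0.086 ]
cap [0.5005 0.1062 0.107 ]
po [0.4257 0.0827 0.124 ]
b1 [0.5003 0.1444 0.121 ]
b2 [0.4996 0.0672 0.121 ]
0.071579465985671 0.14082153291579724 0.0783438179734507 0.07714619616810371
pot yaw 1.0054004416422402
post pred [0.42609146 0.08230578]
fit [0.50059482 0.10674689] 1.004149656166308 [[-0.00063277 -0.00081459]
 [ 0.00013953  0.00056603]
 [ 0.00049324  0.00024857]]
proj side [[315.9120086  213.86110796]
 [283.13066802 213.19185221]]
cf [0.36922852 0.1340259  0.034     ]
cl [0.45503864 0.3117469  0.034     ]
cr [ 0.41728002 -0.16093913  0.034     ]
```

```bash
python3 -m handwheel '{"dp":[[-50,-35,0],[-105,-70,0],[-160,-105,0],[-215,-145,0],[-265,-180,0],[-320,-220,0],[-375,-255,0],[-427,-293,0]],"roll":[0.18,0.36,0.54,0.72,0.9,1.08,1.26,1.44],"fingers":[0,0,0,0,0,0,0,0]}' 10
cat >> h.py <<'E'
from scipy.spatial.transform import Rotation as Ro
def go(x,y,z,yaw):
    s=manip.observe();q=s["ee_rot"];R=Ro.from_quat(np.r_[q[1:],q[0]]).as_matrix()
    cy=np.degrees(np.arctan2(R[1,1],R[0,1]))
    print("pos",np.round(s["eef_pos"]*1e3,1),"yaw",round(cy,1),"t",round(s["clock"],2),"F",np.round(s["contact_force"],1),"M",np.round(s["torque"],2),"w",round(s["width"],4),"q1,q6",np.round(s["qpos"][[0,5]],2))
    print("  dp",np.round(R.T@(np.array([x,y,z])-s["eef_pos"])*1e3,1),"roll",round(np.radians((cy-yaw+180)%360-180),3))
E
python3 -c "
from h import *
go(.5006,.1067,.150,-132)"
```

```text
clock: 1.1
eef_pos: [0.4904, 0.1216, 0.2192]
ee_rot: [-0.0, 0.789, 0.614, 0.0]
contact_force: [0.2, 0.1, 0.3]
width: 0.0466
grasp_force: 0.0
pos [490.4 121.6 219.2] yaw -14.2 t 1.1 F [0.2 0.1 0.3] M [-0.05  0.03  0.02] w 0.0466 q1,q6 [0.07 0.32]
  dp [-11.9  13.6  69.2] roll 2.056
```

```bash
python3 -m handwheel '{"dp":[[0,0,0],[0,0,0],[0,0,0],[0,0,0],[0,0,0],[0,0,0],[0,0,0],[0,0,0]],"roll":[0.18,0.36,0.54,0.72,0.9,1.08,1.26,1.44],"fingers":[0,0,0,0,0,0,0,0]}' >/dev/null
python3 -m handwheel '{"dp":[[0,0,20],[0,0,40],[0,0,60],[0,0,69],[0,0,69]],"roll":[0.18,0.36,0.54,0.62,0.62],"fingers":[0,0,0,0,0]}'
python3 - <<'E'
from h import *
go(.5006,.1067,.1225,-132)
c=viewer.read_camera("wrist");cv2.imwrite("pics/w1.png",c["frame"])
print(proj(c,[[.5006,.1067,.107],[.5006,.1367,.121],[.5006,.0767,.121]]))
E
```

```text
clock: 2.72
eef_pos: [0.4885, 0.1233, 0.1491]
ee_rot: [0.001, 0.934, -0.357, -0.001]
contact_force: [0.1, -0.3, -0.1]
width: 0.047
grasp_force: 0.0
pos [488.5 123.3 149.1] yaw -131.8 t 2.73 F [ 0.1 -0.3 -0.1] M [-0.    0.14  0.02] w 0.047 q1,q6 [0.08 2.38]
  dp [20.1  4.3 26.5] roll 0.003
[[322.34055735 240.46477084]
 [280.53052827 283.43033325]
 [367.14300342 208.50178808]]
```

View pics/w1.png

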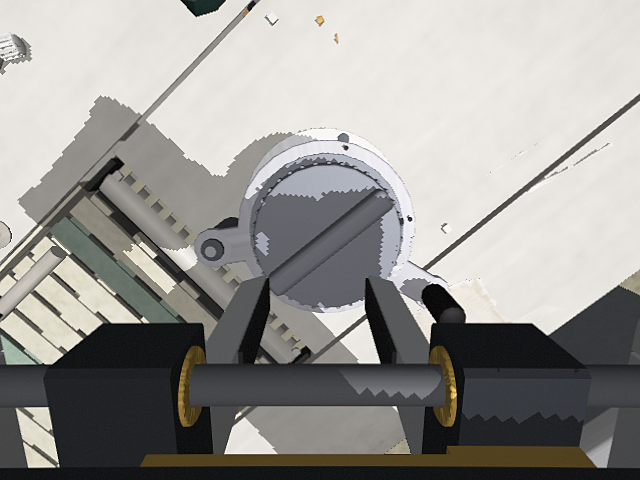

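Wrist view: cap with its bar ends at about (274,286) and (391,197), pivot (212,250), post top (452,315); the fingers are still about 20 mm short of the axis.

```bash
python3 - <<'E'
from h import *
c=viewer.read_camera("wrist")
a,b=at(c,(274,286),.121),at(c,(391,197),.121);print(a,b,(a+b)/2,np.linalg.norm(a-b),np.degrees(np.arctan2(*(a-b)[1::-1])))
print(at(c,(212,250),.086),at(c,(452,315),.124))
E
```

```text
[0.50245659 0.14063242 0.121     ] [0.49767196 0.06407756 0.121     ] [0.50006428 0.10235499 0.121     ] 0.07670423024122672 86.42370737191034
[0.53797046 0.16455878 0.086     ] [0.42750238 0.07996232 0.124     ]
```

```bash
python3 -m handwheel '{"dp":[[12,3,0],[21,5.5,0],[21,5.5,15],[21,5.5,24],[21,5.5,24],[21,5.5,24]],"roll":[0,0,0,0,0,0],"fingers":[0,0,0,0,0,0]}'
python3 -c "
from h import *
go(.5005,.105,.121,-132)"
python3 -m handwheel '{"dp":[[0,0,2],[0,0,4],[0,0,5],[0,0,5]],"roll":[0,0,0,0],"fingers":[0,0,0,0]}'
python3 -c "
from h import *
go(.5005,.105,.1155,-132)"
```

```text
clock: 3.58
eef_pos: [0.5015, 0.1055, 0.1262]
ee_rot: [0.0, 0.934, -0.357, -0.0]
contact_force: [-0.3, -0.0, -0.0]
width: 0.0472
grasp_force: 0.0
pos [501.5 105.5 126.2] yaw -131.9 t 3.58 F [-0.3 -0.  -0. ] M [ 0.08  0.18 -0.04] w 0.0472 q1,q6 [0.04 2.34]
  dp [-0.4  1.   5.2] roll 0.002
clock: 4.08
eef_pos: [0.5017, 0.1053, 0.1214]
ee_rot: [-0.0, 0.934, -0.358, -0.0]
contact_force: [-0.4, -0.8, -0.4]
width: 0.0471
grasp_force: 0.0
pos [501.7 105.3 121.4] yaw -131.9 t 4.08 F [-0.4 -0.8 -0.4] M [ 0.07  0.15 -0.06] w 0.0471 q1,q6 [0.04 2.34]
  dp [-0.7  1.   5.9] roll 0.002
```

```bash
python3 -m handwheel '{"dp":[[0,0,1.5],[0,0,3],[0,0,3]],"roll":[0,0,0],"fingers":[0,0,0]}' | sed -n 2,4p
python3 -m handwheel '{"dp":[[0,0,1.5],[0,0,2.5],[0,0,2.5]],"roll":[0,0,0],"fingers":[0,0,0]}'| sed -n 2,4p
```

```text
eef_pos: [0.502, 0.1053, 0.12]
ee_rot: [0.0, 0.934, -0.357, 0.0]
contact_force: [-3.6, -1.5, 8.7]
eef_pos: [0.5021, 0.1053, 0.1192]
ee_rot: [0.0, 0.934, -0.357, 0.0]
contact_force: [-7.0, -0.5, 17.8]
```

```bash
python3 -m handwheel '{"dp":[[0,0,0],[0,0,0],[0,0,0]],"roll":[-0.1,-0.2,-0.3],"fingers":[0,0,0]}'| sed -n 2,4p
python3 -c "
from h import *
go(.5005,.105,.1155,-132)"
```

```text
eef_pos: [0.502, 0.1057, 0.1181]
ee_rot: [-0.0, 0.977, -0.212, 0.0]
contact_force: [-4.8, 0.8, 12.2]
pos [502.  105.7 118.1] yaw -114.5 t 5.2 F [-4.8  0.8 12.2] M [ 0.2   1.05 -0.02] w 0.0469 q1,q6 [0.04 2.04]
  dp [-1.   1.3  2.6] roll 0.305
```

```bash
python3 -m handwheel '{"dp":[[-1.4,0.6,1.2],[-1.4,0.6,2.2],[-1.4,0.6,2.2],[-1.4,0.6,2.2]],"roll":[0,-0.1,-0.2,-0.3],"fingers":[0,0,0,0]}'| sed -n 2,4p
python3 -c "
from h import *
go(.5005,.105,.1155,-132)"
```

```text
eef_pos: [0.5017, 0.1062, 0.1176]
ee_rot: [-0.001, 0.998, -0.064, 0.002]
contact_force: [-6.3, 1.6, 18.2]
pos [501.7 106.2 117.6] yaw -97.4 t 5.7 F [-6.3  1.6 18.2] M [ 0.33  1.35 -0.19] w 0.0472 q1,q6 [0.04 1.74]
  dp [-1.1  1.4  2.1] roll 0.604
```

```bash
python3 -m handwheel '{"dp":[[0,0,0.8],[0,0,0.8],[0,0,0.8],[0,0,0.8]],"roll":[-0.12,-0.24,-0.36,-0.48],"fingers":[0,0,0,0]}'| sed -n 2,4p
python3 - <<'E'
from h import *
go(.5005,.105,.1155,-132)
c=viewer.read_camera("wrist");w=c["frame"][100:420,130:530];c=viewer.read_camera("top");t=c["frame"][195:300,200:330]
cv2.imwrite("pics/w2.png",np.hstack([w,cv2.resize(t,(396,320),interpolation=cv2.INTER_CUBIC)]))
E
```

```text
eef_pos: [0.5012, 0.1068, 0.1175]
ee_rot: [-0.001, 0.985, 0.175, 0.001]
contact_force: [-8.8, 4.6, 22.9]
pos [501.2 106.8 117.5] yaw -69.8 t 6.2 F [-8.8  4.6 22.9] M [ 0.57  1.93 -0.21] w 0.047 q1,q6 [0.04 1.26]
  dp [-1.3  1.4  2. ] roll 1.085
```

View pics/w2.png

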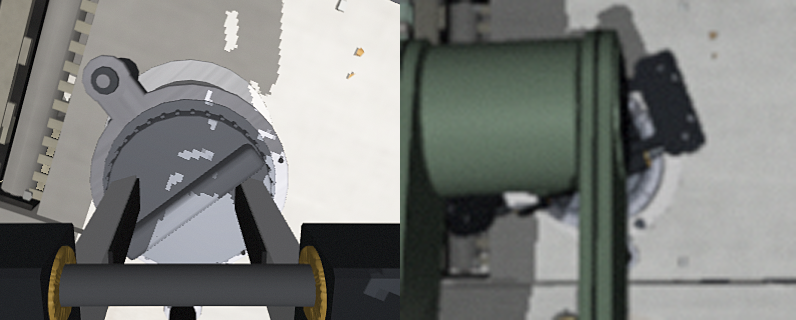

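The bar is between the fingers and follows them (bar runs from (130,240) to (255,155) in the left half), and the moment is about 0.2 Nm: the latch is being carried. Continuing.

```bash
python3 -m handwheel '{"dp":[[0,0,0],[0,0,0],[0,0,0],[0,0,0]],"roll":[-0.12,-0.24,-0.36,-0.48],"fingers":[0,0,0,0]}'| sed -n 2,4p
python3 -c "
from h import *
go(.5005,.105,.1155,-132)"
python3 -m handwheel '{"dp":[[0,0,0],[0,0,0],[0,0,0]],"roll":[-0.1,-0.2,-0.25],"fingers":[0,0,0]}'| sed -n 2,4p
python3 -c "
from h import *
go(.5005,.105,.1155,-132)"
```

```text
eef_pos: [0.5005, 0.1071, 0.1175]
ee_rot: [-0.001, 0.915, 0.404, 0.001]
contact_force: [-9.5, 3.2, 24.2]
pos [500.5 107.1 117.5] yaw -42.3 t 6.8 F [-9.5  3.2 24.2] M [ 0.74  2.27 -0.25] w 0.0471 q1,q6 [0.04 0.78]
  dp [-1.6  1.4  2. ] roll 1.565
eef_pos: [0.5014, 0.1061, 0.1182]
ee_rot: [-0.0, 0.858, 0.514, 0.001]
contact_force: [-10.2, -0.1, 27.1]
pos [501.4 106.1 118.2] yaw -28.2 t 7.17 F [-10.2  -0.1  27.1] M [-0.01  2.13 -0.54] w 0.0468 q1,q6 [0.04 0.53]
  dp [-1.4 -0.2  2.7] roll 1.812
```

```bash
python3 -m handwheel '{"dp":[[0,0,0],[0,0,0]],"roll":[-0.04,-0.04],"fingers":[0,0]}'| sed -n 2,4p
python3 -c "
from h import *
go(.5005,.105,.1155,-132)"
python3 -m handwheel '{"dp":[[0,0,-4],[0,0,-10],[0,0,-40],[0,0,-80],[0,0,-80],[0,0,-80]],"roll":[0.1,0.1,0.1,0.1,0.1,0.1],"fingers":[0,0,0,0,0,0]}'| sed -n 2,4p
python3 - <<'E'
from h import *
c=viewer.read_camera("wrist");w=c["frame"];cv2.imwrite("pics/w3.png",w)
th=1.005
print("locked/cap", proj(c,[[.5005,.105,.107],[.4265,.081,.124]]))
E
```

```text
eef_pos: [0.5015, 0.106, 0.1189]
ee_rot: [0.0, 0.848, 0.53, 0.001]
contact_force: [-11.2, 0.8, 31.4]
pos [501.5 106.  118.9] yaw -25.9 t 7.42 F [-11.2   0.8  31.4] M [ 0.11  2.4  -0.18] w 0.0472 q1,q6 [0.04 0.49]
  dp [-1.4 -0.5  3.4] roll 1.851
eef_pos: [0.4995, 0.1053, 0.192]
ee_rot: [-0.0, 0.873, 0.488, -0.001]
contact_force: [0.2, -0.3, -0.2]
locked/cap [[318.72663266 252.01927512]
 [243.14917978 344.46729243]]
```

View pics/w3.png

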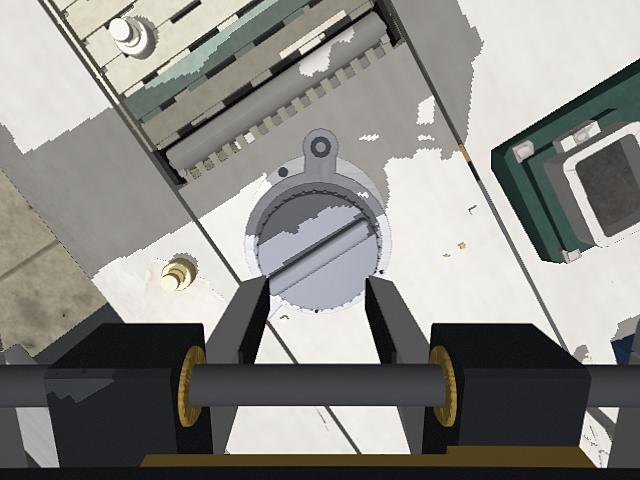

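```bash
python3 - <<'E'
from h import *
c=viewer.read_camera("wrist");w=c["frame"]
s=4;x0,y0=235,150
k=cv2.resize(w[y0:y0+150,x0:x0+170],None,fx=s,fy=s,interpolation=cv2.INTER_CUBIC)
cv2.imwrite("pics/w3c.png",k)
for b in range(-180,180,30):
    p=proj(c,[.5005+.046*np.cos(np.radians(b)),.105+.046*np.sin(np.radians(b)),.088])[0];print(b,np.round((p-[x0,y0])*s),end=" ")
E
```

```text
-180 [124. 506.] -150 [220. 590.] -120 [344. 617.] -90 [467. 583.] -60 [559. 495.] -30 [594. 372.] 0 [561. 246.] 30 [464. 153.] 60 [330. 121.] 90 [199. 160.] 120 [108. 259.] 150 [ 82. 386.]
```

View pics/w3c.png

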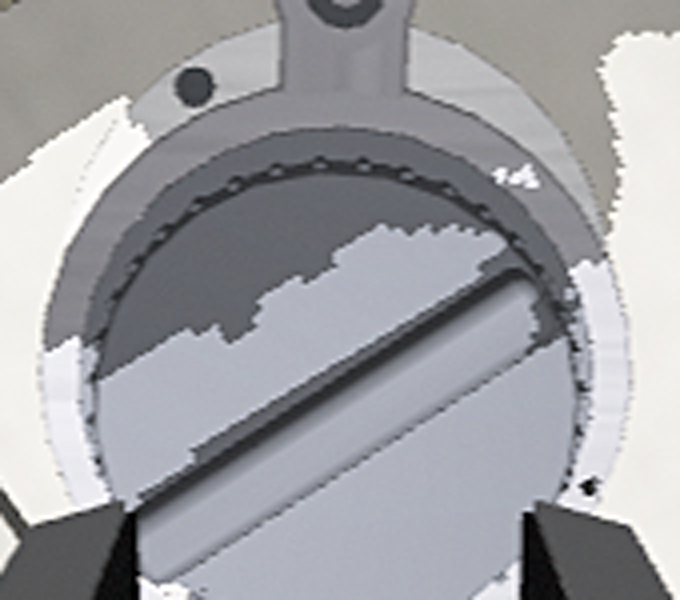

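Latch pip now lies with the open dot at crop (588,485), bearing about −57°, having moved about 67°; the latch is open. On to the post.

```bash
python3 -c "
from h import *
go(.4265,.081,.16,126.6)"
```

```text
pos [498.9 105.3 191. ] yaw -31.6 t 8.28 F [-0.  -0.5 -0.2] M [-0.04  0.08 -0.02] w 0.0469 q1,q6 [0.04 0.59]
  dp [-58.5 -48.8  31.3] roll -2.761
```

```bash
python3 -m handwheel '{"dp":[[-10,-8,0],[-25,-20,0],[-40,-35,0],[-58.5,-49,0],[-58.5,-49,0],[-58.5,-49,0],[-58.5,-49,0],[-58.5,-49,0]],"roll":[-0.18,-0.36,-0.54,-0.72,-0.9,-1.08,-1.26,-1.44],"fingers":[-0.2,-0.2,-0.2,-0.2,-0.2,-0.2,-0.2,-0.2]}'>/dev/null
python3 -m handwheel '{"dp":[[0,0,0],[0,0,0],[0,0,8],[0,0,16],[0,0,24],[0,0,31],[0,0,31],[0,0,31]],"roll":[-0.18,-0.36,-0.54,-0.72,-0.9,-1.08,-1.26,-1.32],"fingers":[-0.2,-0.2,-0.2,-0.2,-0.2,-0.2,-0.2,-0.2]}'>/dev/null
python3 - <<'E'
from h import *
go(.4265,.081,.113,126.6)
c=viewer.read_camera("wrist");cv2.imwrite("pics/w4.png",c["frame"])
print(proj(c,[[.4265,.081,.124]]))
E
```

```text
pos [426.5  81.2 160.2] yaw 126.7 t 10.28 F [ 0.2 -0.1 -0.5] M [ 0.08  0.02 -0.01] w 0.0379 q1,q6 [-0.01 -2.22]
  dp [-0.  -0.3 47.2] roll 0.001
[[317.19617027 280.47868498]]
```

View pics/w4.png

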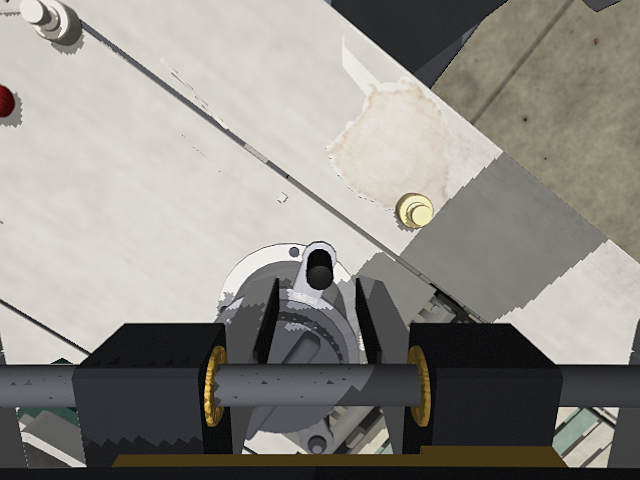

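```bash
python3 -m handwheel '{"dp":[[0,0,20],[0,0,40],[0,0,47],[0,0,47],[0,0,47],[0,0,47],[0,0,47]],"roll":[0,0,0,0,0,0,0],"fingers":[-0.2,-0.2,-0.2,-0.2,-0.8,-0.8,-0.8]}' 15
python3 -m handwheel '{"dp":[[-1,17,0],[-4,34,0],[-9.5,51,0],[-17,66.5,0]],"roll":[0.125,0.25,0.375,0.5],"fingers":[-0.8,-0.8,-0.8,-0.8]}'
python3 -c "
from h import *
go(.4265,.081,.113,126.6)"
```

```text
clock: 11.2
eef_pos: [0.4269, 0.0833, 0.1155]
ee_rot: [-0.0, -0.313, 0.95, 0.003]
contact_force: [-3.4, 5.7, 5.4]
width: 0.0156
grasp_force: 15.0
clock: 11.7
eef_pos: [0.4023, 0.1441, 0.1156]
ee_rot: [0.001, -0.067, 0.998, -0.001]
contact_force: [2.0, -4.0, -0.6]
width: 0.0158
grasp_force: 15.0
pos [402.3 144.1 115.6] yaw 97.6 t 11.7 F [ 2.  -4.  -0.6] M [-0.56 -0.16  0.07] w 0.0158 q1,q6 [ 0.14 -1.56]
  dp [-15.6 -65.8   2.8] roll -0.505
```

```bash
python3 -m handwheel '{"dp":[[-1,17,0],[-4,34,0],[-9.5,51,0],[-17,66.5,0],[-26,81,0],[-37,94.5,0]],"roll":[0.125,0.25,0.375,0.5,0.625,0.75],"fingers":[-0.8,-0.8,-0.8,-0.8,-0.8,-0.8]}'
python3 -c "
from h import *
go(.4265,.081,.113,126.6)
p=manip.observe()['eef_pos'][:2]-[.5385,.1655];print(np.hypot(*p),(-np.degrees(np.arctan2(p[1],p[0]))-143.4)%360*np.pi/180)"
```

```text
clock: 12.45
eef_pos: [0.4256, 0.2429, 0.1155]
ee_rot: [0.0, 0.303, 0.953, -0.001]
contact_force: [-0.7, -4.4, 3.6]
width: 0.0156
grasp_force: 15.0
pos [425.6 242.9 115.5] yaw 54.7 t 12.45 F [-0.7 -4.4  3.6] M [-0.89  0.   -0.06] w 0.0156 q1,q6 [ 0.34 -0.61]
  dp [ -94.3 -131.6    3. ] roll -1.255
0.13687199538349282 1.2398087524198491
```

```bash
python3 -m handwheel '{"dp":[[-1,17,0],[-4,34,0],[-9.5,51,0],[-16,64,0],[-18,68,0],[-18,68,0]],"roll":[0.125,0.25,0.375,0.48,0.5,0.5],"fingers":[-0.8,-0.8,-0.8,-0.8,-0.8,-0.8]}'
python3 -c "
from h import *
go(.4265,.081,.113,126.6)
p=manip.observe()['eef_pos'][:2]-[.5385,.1655];print(np.hypot(*p),(-np.degrees(np.arctan2(p[1],p[0]))-143.4)%360*np.pi/180)"
```

```text
clock: 13.2
eef_pos: [0.4787, 0.2881, 0.1155]
ee_rot: [-0.0, 0.527, 0.85, -0.001]
contact_force: [-3.9, -2.2, 5.0]
width: 0.0154
grasp_force: 15.0
pos [478.7 288.1 115.5] yaw 26.3 t 13.2 F [-3.9 -2.2  5. ] M [-0.58  0.71 -0.01] w 0.0154 q1,q6 [ 0.39 -0.07]
  dp [-162.4 -138.6    2.9] roll -1.75
0.1363837280647709 1.7554947000003438
```

At the stop. Release, lift clear and look.

```bash
python3 -m handwheel '{"dp":[[0,0,0],[0,0,0],[0,0,0],[0,0,-30],[0,0,-80],[0,0,-120],[0,0,-120],[0,0,-120]],"roll":[0,0,0,0,0,0,0,0],"fingers":[-0.2,-0.2,-0.2,-0.2,-0.2,-0.2,-0.2,-0.2]}'
python3 - <<'E'
from h import *
c=viewer.read_camera("wrist");cv2.imwrite("pics/w5.png",c["frame"])
for z in(1.65,1.75):
    a=np.radians(-143.4)-z;print(proj(c,[.5385+.139*np.cos(a),.1655+.139*np.sin(a),.124]))
E
```

```text
clock: 14.2
eef_pos: [0.4788, 0.2885, 0.2338]
ee_rot: [-0.0, 0.528, 0.849, -0.001]
contact_force: [-0.0, -0.6, -0.7]
width: 0.0381
grasp_force: 0.0
[[298.43833464 242.34263891]]
[[317.31121398 241.39605219]]
```

View pics/w5.png

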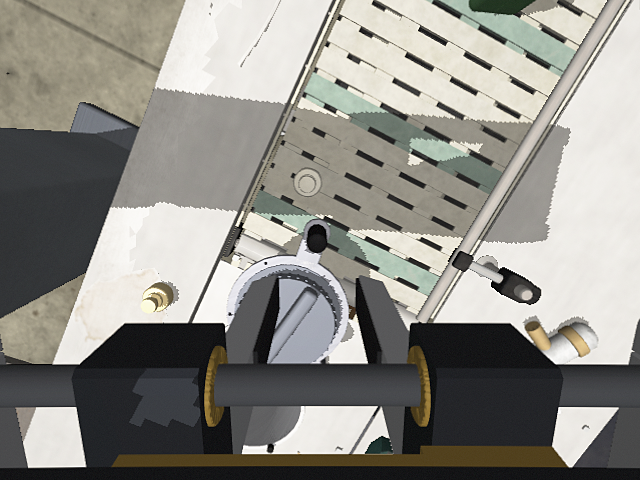

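The post is at about (317,240), matching a lid angle of 1.75 rad. The lid is swung aside, the collars are standing and the gripper is clear.

```bash
python3 -c "
from workcell import manip
print(manip.close_job())"
```

```text
the job is handed in; nothing more can be done
None
```

The pot is open and the job is handed in at about 14 s: the latch is at its open mark (about 1.2 rad) and the lid is swung to its stop (about 1.75 rad). The highest push I read on the cap was about 33 N. I knowingly moved none of the loose parts, but I did not re-measure them at the end.

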